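# Tip the soldering blocks flat onto the hearth outline

## Task

Lay out the soldering hearth: the pale fire-brick and the black charcoal block stand on edge at the two ends of the outline drawn on the heat-proof sheet. With the fingertips tip each one over inward, pushing near its top so that it goes over where it stands instead of skidding along upright, until both lie flat on the sheet, wholly inside the outline. Do not pick anything up, and leave the honeycomb board standing and everything else where it is.

Things in the scene. Friction and masses are not known exactly. Their poses are not given: they have to be found in the camera images.
- sheet: Fixed pale grey heat-proof sheet lying on the bench, 320 (its x) x 400 (its y) x 10 mm thick; origin at the centre of its underside on the bench; z up.
- outline (a point): Centre of the rectangular outline drawn as a dark 4 mm line on the sheet's top face (10 mm above the bench); axes as the sheet's. Over the outer edges of its line the outline measures 200 mm along its x and 260 mm along its y. A few brown scorch stains inside it are only colour.
- brick: Pale fire-brick block, loose slab, 0.13 to 0.27 kg: 150 (its x) x 25 (its y, thickness) x 100 mm (its z). Origin at its centre. Starts on its long edge, astride the outline's +y or -y side (varies) and about along it, top 110 mm above the bench. Pushed near the top it pivots on its lower inner edge, falls by itself past 14 degrees of lean, ends flat, 25 mm high, reaching 100 mm inward from that edge.
- charcoal: Black charcoal block, loose slab, 0.11 to 0.22 kg: 140 (its x) x 32 (its y, thickness) x 70 mm (its z). Origin at its centre. Starts on its long edge, astride the outline's other y side and about along it, top 80 mm above the bench. Pushed near the top it pivots on its lower inner edge, falls by itself past 25 degrees of lean, ends flat, 32 mm high, reaching 70 mm inward.
- honeycomb: Cream honeycomb soldering board with rows of small holes, loose, 13 mm thick (its x) x 140 mm (its y) x 95 mm high, standing on edge on the sheet's strip nearest the robot, outside the outline. Stays as it is. Origin at the centre of its underside.
- blank: Loose copper blank, a disc 32 mm across and 5 mm thick, lying on the sheet's strip farthest from the robot, outside the outline. Stays as it is. Origin at the centre of its underside.
- tweezers: Steel tweezers with dark wooden grips, 165 mm long, lying on the bench to the robot's right of the sheet. Stay as they are. Origin near mid-length on the bench.
- torch: Hand torch standing upright on a yellow foot, dark green handle and black head, 192 mm high, on the bench to the robot's left of the sheet. Stays as it is. Origin at the centre of its underside.
- cone: White ceramic ring cone, 72 mm across the foot, 128 mm high, on the bench beside the sheet. Stays as it is. Origin at the centre of its underside.
- jar_a: White jar with a red screw cap, 72 mm across, 75 mm high, on the bench beside the sheet. Stays as it is. Origin at the centre of its underside.
- jar_b: White jar with a red screw cap, 72 mm across, 75 mm high, on the bench beside the sheet. Stays as it is. Origin at the centre of its underside.
- brick_c0 (a point): Corner of the brick block's big face outline at mid-thickness: 75 mm along its x, 50 mm along its z from its centre.
- brick_c1 (a point): Corner of the brick block's big face outline at mid-thickness: 75 mm along its x, -50 mm along its z from its centre.
- brick_c2 (a point): Corner of the brick block's big face outline at mid-thickness: -75 mm along its x, -50 mm along its z from its centre.
- brick_c3 (a point): Corner of the brick block's big face outline at mid-thickness: -75 mm along its x, 50 mm along its z from its centre.
- charcoal_c0 (a point): Corner of the charcoal block's big face outline at mid-thickness: 70 mm along its x, 35 mm along its z from its centre.
- charcoal_c1 (a point): Corner of the charcoal block's big face outline at mid-thickness: 70 mm along its x, -35 mm along its z from its centre.
- charcoal_c2 (a point): Corner of the charcoal block's big face outline at mid-thickness: -70 mm along its x, -35 mm along its z from its centre.
- charcoal_c3 (a point): Corner of the charcoal block's big face outline at mid-thickness: -70 mm along its x, 35 mm along its z from its centre.
Not all that is in view belongs to the job. What is shaped like the brick but orange or pink is not meant.

How it is judged:
By the outcome, as a careful person would: the job done as asked, in the order asked, and still so for the second after the job is handed in, with the robot touching nothing.
It also fails if it takes over 42 s, if anything falls off the work surface, if the arm or the gripper's body presses on something with over 40 N, if the wrist force passes 120 N, or if a joint passes its speed limit or range.

## Robot

A 6-joint arm with a two-finger parallel gripper is mounted at the origin on the work surface. World frame = base frame: x ahead of the robot, y to its left, z up, the work surface at z = 0. Lengths are in m, angles in rad, forces in N, time in s.
With the tool pointing down it reaches from about 0.3 to 0.875 m from the base axis. Payload 6.4 kg.
Tool frame: the origin (TCP) lies midway between the tips of the shut fingers; the grasp point (between the pads) lies ctrl.grip_point_offset behind it (ctrl.grip_point_offset is the distance from the TCP to the grasp point, in m); z points along the fingers, y is the direction in which the jaws open and shut (so a half turn about z gives the same grasp; the last joint's range is limited). The gripper opens to 85 mm and grips with 20 to 120 N. Pads are 22 mm wide; open, the fingers measure 114 mm over their backs; the gripper's body (76 mm by 85 mm) begins 54 mm behind the grasp point. The pads swing forward as they close: fully open they stand 13 mm farther back than shut.
Start: joints at [-1.469, 0.181, 1.607, -0, 1.354, -0.206], TCP at [0.174, -0.548, 0.231] pointing down, gripper open.
Joint ranges: [-2.99, 2.99], [-0.89, 2.07], [0.3, 2.58], [-1.14, 4.28], [0, 2.63], [-3.12, 3.12]. Speed limits (rad/s): [2.57, 2.57, 3.01, 3.14, 3.14, 3.14].

## Interface

Orientations are given as a unit quaternion [w, x, y, z].
In Python, from bench import ctrl, viewer gives the robot as it stands.
- The arm moves only by the shell command python3 -m handwheel 'ROWS' [OPENING]. ROWS is JSON, a list of rows, each an object with "travel": the shift along the tool's x, y, z as a fraction of full scale, a list of three; "dr": the turn, a rotation vector about the tool's x, y, z as a fraction of full scale, a list of three. A call has 1 to 20 rows; each row shifts and turns the pose as measured when the row begins, along the tool's axes as they then stand; what a row does not reach is not made up. Full scale, the value 1, is 150 mm for a shift and 30 degrees for a turn. A row lasts 1/12 s, in which the tool goes at most 41.7 mm and 7.16 degrees, less where a joint would pass 70% of its speed; a pose out of reach is approached as far as the arm can. A call with a number of a shift or a turn outside -1 to 1 is refused whole. A call with a gripper value outside its range is refused whole. OPENING is the opening, from -1 (shut) to 1 (fully open), set as the call begins (- or left out, the last holds). The fingers move at their own pace and stop on an object; the grip force is fixed at half the most. Time passes only in rows, so rows that do not move let the fingers close. It gives the time, the measured TCP pose, the force and the opening at its end, in the units of the state.
- ctrl.get_obs(): the state, without advancing time (a new reading comes with each control period).
- viewer.camera(name): name is "side" or "top" or "wrist"; returns the picture (400x640x3 uint8, red, green, blue); there is no depth.
- viewer.get_calibration(name): a dict with "camera_matrix" (3x3 intrinsics, pixels), "k1" (the pictures are not rectified: a ray, as slopes to the right and down, at radius r is drawn at 1 + k1 r^2 times it, then the intrinsics apply), "R" (3x3) and "t" (3): a world point X has camera coordinates R X + t. Camera axes: x right, y down, z forward; pixel columns grow to the right and rows downward; lengths in m; the calibration is good to about 2 mm. A picture is of the moment at which its call begins: read the wrist's pose just before it. get_calibration takes no time and is no camera call; for the wrist camera it gives the pose at the moment of the call.
- ctrl.hand_in(): hands the job in, once; it reports no verdict.
The state is a dict: "time_s": time; "q": joint angles; "dq": joint speeds; "joint_efforts": joint torques, N m; "eef_pos": TCP position; "eef_rot": TCP orientation; "wrist_force": force on the tool from outside, world axes, zero at the start; "torque": the same for the moment, N m; "opening": opening from 0.0 (shut) to 1.0 (fully open).
Only numpy, scipy, OpenCV 4.12 (cv2) and the standard library are available. Lean on these libraries where they do the work, as an engineer would, in place of code of your own. Each camera call takes 0.05 s, during which the arm holds its last target. There are 200 camera calls.

## Working session

There is one attempt and no reset: what is moved stays moved. The work goes in short steps, Python scripts to look and compute and a shell command to move; the robot and the scene stay as the last step left them, time stands still between calls to the robot, and variables do not carry over. Pictures are saved under pics/ and viewed, about 8 in all and at most 12, crops included, and the job is handed in when it is done.

```bash
mkdir -p pics
cat > h.py <<'E'
import numpy as np, cv2
from bench import ctrl, viewer
def snap(name,fn):
    im=viewer.camera(name); cv2.imwrite('pics/'+fn,im[:,:,::-1]); return im
def ray(name,u,v):
    c=viewer.get_calibration(name);K=np.array(c['camera_matrix']);R=np.array(c['R']);t=np.array(c['t']);k=c['k1']
    d=np.array([(u-K[0,2])/K[0,0],(v-K[1,2])/K[1,1]]);p=d.copy()
    for _ in range(30): p=d/(1+k*(p@p))
    return -R.T@t, R.T@np.array([p[0],p[1],1])
def px2w(name,u,v,z):
    o,r=ray(name,u,v); return o+r*(z-o[2])/r[2]
def w2px(name,X):
    c=viewer.get_calibration(name);K=np.array(c['camera_matrix']);q=np.array(c['R'])@np.array(X)+np.array(c['t'])
    p=q[:2]/q[2];p=p*(1+c['k1']*(p@p)); return K[0,0]*p[0]+K[0,2],K[1,1]*p[1]+K[1,2]
E
python3 - <<'E'
from h import *
snap('top','top0.png');snap('side','side0.png')
o=ctrl.get_obs();print({k:np.round(v,3) for k,v in o.items()},ctrl.grip_point_offset)
for n in('top','side'):
    c=viewer.get_calibration(n);print(n,-np.array(c['R']).T@np.array(c['t']),c['k1'],c['camera_matrix'])
E
```

```text
{'time_s': np.float64(0.1), 'q': array([-1.469,  0.181,  1.608,  0.   ,  1.354, -0.206]), 'dq': array([ 0.   , -0.004, -0.002, -0.001, -0.002,  0.   ]), 'joint_efforts': array([ 0.0000e+00, -4.4588e+01, -3.5224e+01, -0.0000e+00,  4.0000e-03,
        0.0000e+00]), 'eef_pos': array([ 0.174, -0.547,  0.23 ]), 'eef_rot': array([-0.001,  0.988,  0.153,  0.   ]), 'wrist_force': array([0.591, 0.7  , 0.054]), 'torque': array([-0.042,  0.012, -0.002]), 'opening': np.float64(1.004)} 0.0187
top [0.30068079 0.0021457  1.34085886] -0.04709792201942391 [[422.88274997   0.         316.86085097]
 [  0.         422.88274997 202.04026905]
 [  0.           0.           1.        ]]
side [ 0.27301975 -1.11358271  0.87145194] -0.11488941086646738 [[426.04016767   0.         311.18596642]
 [  0.         426.04016767 204.78693749]
 [  0.           0.           1.        ]]
```

View pics/top0.png

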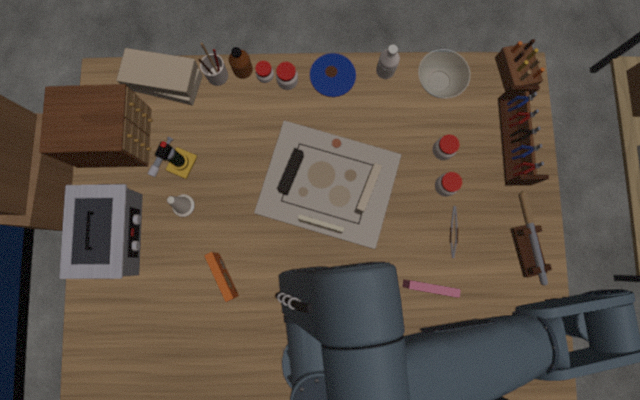

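View pics/side0.png

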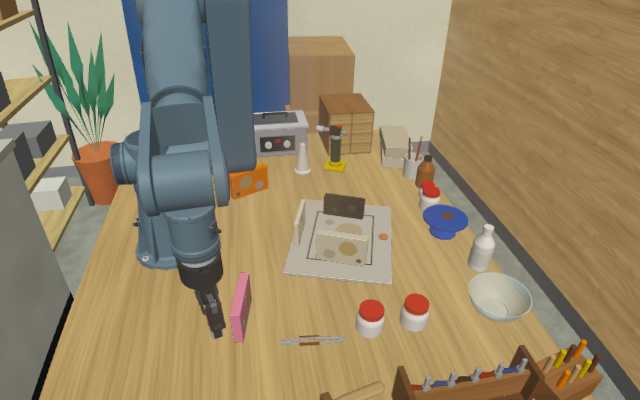

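Candidates in the top view: the pale slab at (369,188) is the brick. The orange slab (221,276), the pink slab (432,289) and the cream honeycomb (321,225) are not. The black slab at (291,172) is the charcoal. I'll check this in a close crop.

Run:
```python
import cv2
im=cv2.imread('pics/top0.png')[112:256,250:410]
cv2.imwrite('pics/crop0.png',cv2.resize(im,None,fx=4.1,fy=4.1,interpolation=cv2.INTER_CUBIC)[:600])
```

```text
(no output)
```

View pics/crop0.png

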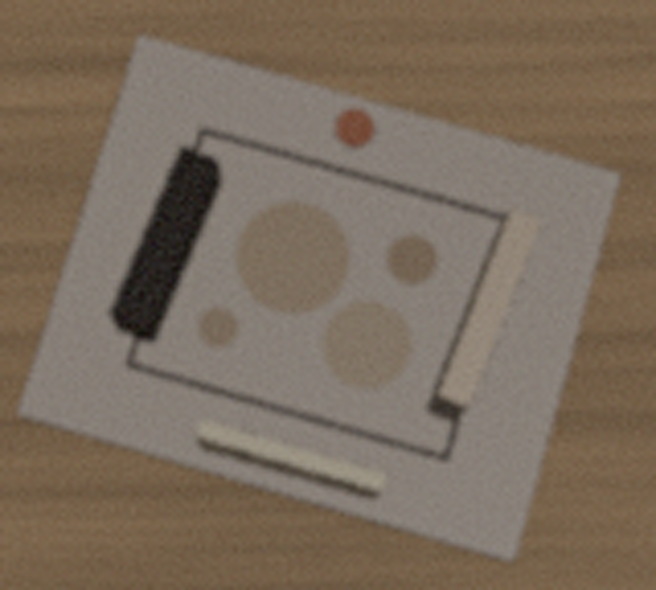

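The crop confirms the choice: the pale brick's top runs from (524,216) to (453,404), and the black charcoal's from (200,160) to (135,328). The outline corners are at (203,132), (507,216), (447,458) and (130,365). The cream honeycomb is at (290,460) and the blank at (354,128).

```bash
cat >> h.py <<'E'
def rect_fit(P,lx,ly):
    "P: 4 world xy in order (+x+y),(+x-y),(-x-y),(-x+y); rigid fit -> centre, yaw of +x axis, rms"
    M=np.array([[lx,ly],[lx,-ly],[-lx,-ly],[-lx,ly]])/2;P=np.array(P);c=P.mean(0)
    U,S,V=np.linalg.svd(M.T@(P-c));R=(U@V).T
    return c,np.arctan2(R[1,0],R[0,0]),np.sqrt(((M@R.T+c-P)**2).sum(1).mean()),R
def crop2px(c,s=4.1,u0=250,v0=112): return (c[0]+.5)/s-.5+u0,(c[1]+.5)/s-.5+v0
E
python3 - <<'E'
from h import *
W=lambda L,z:[px2w('top',*crop2px(c),z)[:2] for c in L]
out={}
for n,L,z,lx,ly in [('sheet',[(138,36),(620,174),(514,560),(19,414)],.01,.32,.4),
 ('outline',[(203,131),(508,215),(448,460),(129,366)],.01,.2,.26),
 ('brick',[(511,213),(538,220),(467,410),(440,401)],.11,.15,.025),
 ('char',[(182,148),(220,168),(155,341),(112,318)],.08,.14,.032),
 ('honey',[(203,421),(385,477),(378,495),(197,440)],.105,.013,.14)]:
    P=W(L,z); c,y,r,R=rect_fit(P,lx,ly); out[n]=(c,y,R)
    print(n,c.round(4),np.degrees(y).round(1),'rms',r.round(4),'meas', [np.linalg.norm(P[i]-P[(i+1)%4]).round(3) for i in range(4)])
c0,y0,R0=out['sheet']
M=lambda lx,ly:np.array([[lx,ly],[lx,-ly],[-lx,-ly],[-lx,ly]])/2
for n,s in [('outline',(.2,.26)),('brick',(.15,.025)),('char',(.14,.032)),('honey',(.013,.14))]:
    c,y,R=out[n]; print(n,((M(*s)@R.T+c-c0)@R0*1000).round(0).tolist(), np.degrees(y-y0).round(1))
for p in [(450,145),(447,183),(181,150),(185,205),(336,143)]: print(p,px2w('top',*p,.08).round(3))
E
```

```text
sheet [ 0.5546 -0.0407] -17.2 rms 0.002 meas [np.float64(0.399), np.float64(0.317), np.float64(0.397), np.float64(0.317)]
outline [ 0.5552 -0.0402] -16.7 rms 0.004 meas [np.float64(0.25), np.float64(0.2), np.float64(0.257), np.float64(0.196)]
brick [ 0.5208 -0.1577] -21.9 rms 0.0026 meas [np.float64(0.02), np.float64(0.149), np.float64(0.02), np.float64(0.148)]
char [0.58  0.076] -21.8 rms 0.0027 meas [np.float64(0.032), np.float64(0.139), np.float64(0.036), np.float64(0.139)]
honey [ 0.4161 -0.0127] -17.9 rms 0.0022 meas [np.float64(0.136), np.float64(0.014), np.float64(0.135), np.float64(0.014)]
outline [[99.0, 131.0], [102.0, -129.0], [-98.0, -130.0], [-101.0, 130.0]] 0.5
brick [[78.0, -115.0], [76.0, -140.0], [-73.0, -128.0], [-71.0, -103.0]] -4.7
char [[61.0, 129.0], [58.0, 97.0], [-81.0, 109.0], [-79.0, 141.0]] -4.6
honey [[-133.0, 56.0], [-135.0, -84.0], [-148.0, -84.0], [-146.0, 56.0]] -0.7
(450, 145) [ 0.656 -0.417  0.08 ]
(447, 183) [ 0.536 -0.401  0.08 ]
(181, 150) [0.651 0.413 0.08 ]
(185, 205) [0.479 0.395 0.08 ]
(336, 143) [ 0.666 -0.065  0.08 ]
```

The brick's long axis is at about -22° yaw and both blocks fall inside with over 10 mm margin. I'll use the open fingers side by side, with the jaw axis along the blocks, and push along tool x. First I turn the tool by -50.5° about its z.

```bash
python3 -m handwheel '[{"travel":[0,0,0],"dr":[0,0,-0.235]},{"travel":[0,0,0],"dr":[0,0,-0.235]},{"travel":[0,0,0],"dr":[0,0,-0.235]},{"travel":[0,0,0],"dr":[0,0,-0.235]},{"travel":[0,0,0],"dr":[0,0,-0.235]},{"travel":[0,0,0],"dr":[0,0,-0.235]},{"travel":[0,0,0],"dr":[0,0,-0.235]},{"travel":[0,0,0],"dr":[0,0,0]},{"travel":[0,0,0],"dr":[0,0,0]}]' 1
cat >> h.py <<'E'
def rel(X,ang=None):
    "shift TCP->X in tool axes, mm and full-scale units; yaw of tool x"
    from scipy.spatial.transform import Rotation as Ro
    o=ctrl.get_obs();w,x,y,z=o['eef_rot'];R=Ro.from_quat([x,y,z,w]).as_matrix()
    d=R.T@(np.array(X)-o['eef_pos']);print('tcp',o['eef_pos'].round(4),'xaxis yaw',np.degrees(np.arctan2(R[1,0],R[0,0])).round(2),'tilt',R[:,2].round(3),'mm',(d*1000).round(1),'fs',(d/.15).round(3),'F',o['wrist_force'].round(2),'t',o['time_s'])
E
python3 -c "
from h import *
rel([0.5005,-0.209,0.23])"
```

```text
time_s: 0.85
eef_pos: [0.1738, -0.5443, 0.2255]
eef_rot: [-0.005, 0.829, 0.559, 0.003]
wrist_force: [0.0, 0.2, -0.6]
opening: 1.001
tcp [ 0.1738 -0.5443  0.2255] xaxis yaw 67.94 tilt [-0.001  0.011 -1.   ] mm [433.5 176.8  -1.2] fs [ 2.89   1.179 -0.008] F [ 0.01  0.16 -0.56] t 0.85
```

```bash
python3 -m handwheel '[{"travel":[0.22,0.09,-0.01],"dr":[0,0,0]},{"travel":[0.22,0.09,-0.01],"dr":[0,0,0]},{"travel":[0.22,0.09,-0.01],"dr":[0,0,0]},{"travel":[0.22,0.09,-0.01],"dr":[0,0,0]},{"travel":[0.22,0.09,-0.01],"dr":[0,0,0]},{"travel":[0.22,0.09,-0.01],"dr":[0,0,0]},{"travel":[0.22,0.09,-0.01],"dr":[0,0,0]},{"travel":[0.22,0.09,-0.01],"dr":[0,0,0]},{"travel":[0.22,0.09,-0.01],"dr":[0,0,0]},{"travel":[0.22,0.09,-0.01],"dr":[0,0,0]},{"travel":[0.22,0.09,-0.01],"dr":[0,0,0]},{"travel":[0.22,0.09,-0.01],"dr":[0,0,0]},{"travel":[0,0,0],"dr":[0,0,0]}]' 1
python3 -c "
from h import *
rel([0.5005,-0.209,0.085])
import cv2
im=snap('wrist','w1.png')
c=viewer.get_calibration('wrist');print(-np.array(c['R']).T@np.array(c['t']))"
```

```text
time_s: 1.93
eef_pos: [0.4905, -0.2327, 0.2453]
eef_rot: [-0.005, 0.846, 0.533, 0.003]
wrist_force: [0.0, -0.4, 0.5]
opening: 1.002
tcp [ 0.4905 -0.2327  0.2453] xaxis yaw 64.38 tilt [-0.     0.013 -1.   ] mm [ 23.9  -0.3 160.6] fs [ 0.159 -0.002  1.07 ] F [ 0.04 -0.45  0.5 ] t 1.9333
[ 0.52154964 -0.16906123  0.38695736]
```

View pics/w1.png

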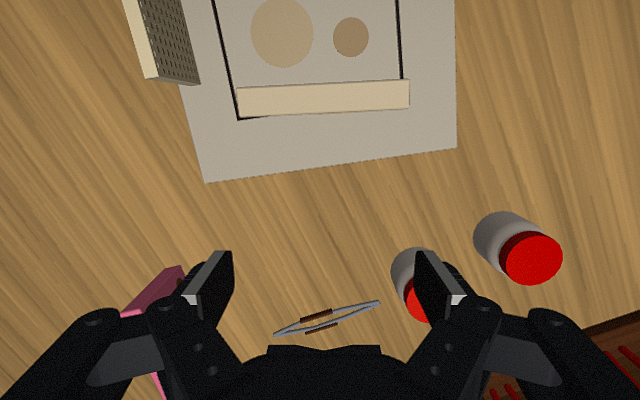

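The wrist view shows the brick's top with corners at about (409,79), (410,107), (239,116) and (236,89). The outline corners show at (239,119) and (402,79), and the honeycomb is at the left, well clear.

```bash
python3 -c "
from h import *
P=[px2w('wrist',*p,.11)[:2] for p in [(409,79),(410,107),(239,116),(236,89)]]
c,y,r,R=rect_fit(P,.15,.025);print(c,np.degrees(y),r,[np.linalg.norm(P[i]-P[(i+1)%4]).round(4) for i in range(4)])
u=np.array([-np.sin(y),np.cos(y)]);rel([*(c-.055*u),.085]);print('outline corners',px2w('wrist',239,119,.01),px2w('wrist',402,79,.01))
"
```

```text
[ 0.52254833 -0.16135194] -22.629491764653096 0.0018275504741808155 [np.float64(0.0227), np.float64(0.1486), np.float64(0.0222), np.float64(0.1467)]
tcp [ 0.4889 -0.2342  0.2449] xaxis yaw 64.39 tilt [-0.002  0.012 -1.   ] mm [ 23.8   2.8 160.1] fs [0.159 0.018 1.068] F [-0.55  0.23 -0.11] t 1.9833
outline corners [ 0.42238937 -0.13669202  0.01      ] [ 0.61343698 -0.17918273  0.01      ]
```

```bash
python3 -m handwheel '[{"travel":[0,0,0.2],"dr":[0,0,-0.11]},{"travel":[0,0,0.2],"dr":[0,0,0]},{"travel":[0,0,0.2],"dr":[0,0,0]},{"travel":[0,0,0.2],"dr":[0,0,0]},{"travel":[0,0,0.2],"dr":[0,0,0]},{"travel":[0,0,0.06],"dr":[0,0,0]},{"travel":[0,0,0],"dr":[0,0,0]}]' 1
python3 -c "
from h import *
rel([.5225,-.1614,0.085])"
```

```text
time_s: 2.57
eef_pos: [0.4881, -0.237, 0.0827]
eef_rot: [-0.002, 0.835, 0.55, 0.002]
wrist_force: [-1.0, -0.0, 0.3]
opening: 1.0
tcp [ 0.4881 -0.237   0.0827] xaxis yaw 66.77 tilt [ 0.001  0.005 -1.   ] mm [83.1  1.8 -1.8] fs [ 0.554  0.012 -0.012] F [-1.01 -0.04  0.29] t 2.5667
```

```bash
python3 -m handwheel '[{"travel":[0.1,0,-0.03],"dr":[0,0,-0.02]},{"travel":[0.1,0,0],"dr":[0,0,0]},{"travel":[0.1,0,0],"dr":[0,0,0]},{"travel":[0.04,0,0],"dr":[0,0,0]},{"travel":[0,0,0],"dr":[0,0,0]}]' 1
python3 -c "
from h import *
rel([.5225,-.1614,0.087])"
```

```text
time_s: 2.98
eef_pos: [0.509, -0.1935, 0.0931]
eef_rot: [0.0, 0.835, 0.55, 0.002]
wrist_force: [0.2, 0.1, 0.3]
opening: 1.001
tcp [ 0.509  -0.1935  0.0931] xaxis yaw 66.74 tilt [ 0.004  0.002 -1.   ] mm [34.9 -0.3  6.2] fs [ 0.232 -0.002  0.042] F [0.23 0.06 0.28] t 2.9833
```

```bash
python3 -m handwheel '[{"travel":[0,0,0.05],"dr":[0,0,0]},{"travel":[0,0,0],"dr":[0,0,0]},{"travel":[0.03,0,0],"dr":[0,0,0]},{"travel":[0.03,0,0],"dr":[0,0,0]},{"travel":[0.03,0,0],"dr":[0,0,0]},{"travel":[0.03,0,0],"dr":[0,0,0]}]' 1
python3 -c "
from h import *
rel([.5225,-.1614,0.087])"
```

```text
time_s: 3.48
eef_pos: [0.5172, -0.1803, 0.088]
eef_rot: [0.003, 0.836, 0.548, 0.003]
wrist_force: [-0.4, -0.0, 0.8]
opening: 1.002
tcp [ 0.5172 -0.1803  0.088 ] xaxis yaw 66.48 tilt [ 0.007 -0.001 -1.   ] mm [19.5 -2.7  1. ] fs [ 0.13  -0.018  0.006] F [-0.36 -0.03  0.79] t 3.4833
```

```bash
python3 -m handwheel '[{"travel":[0.03,0,0],"dr":[0,0,0]},{"travel":[0.03,0,0],"dr":[0,0,0]},{"travel":[0.03,0,0],"dr":[0,0,0]},{"travel":[0.03,0,0],"dr":[0,0,0]}]' 1
python3 -c "
from h import *
rel([.5225,-.1614,0.087]);snap('wrist','w2.png')"
```

```text
time_s: 3.82
eef_pos: [0.525, -0.1618, 0.0879]
eef_rot: [0.002, 0.836, 0.548, 0.003]
wrist_force: [-0.2, 0.6, 0.3]
opening: 0.999
tcp [ 0.525  -0.1618  0.0879] xaxis yaw 66.49 tilt [ 0.007 -0.001 -1.   ] mm [-0.6 -2.5  0.9] fs [-0.004 -0.017  0.006] F [-0.25  0.65  0.27] t 3.8167
```

View pics/w2.png

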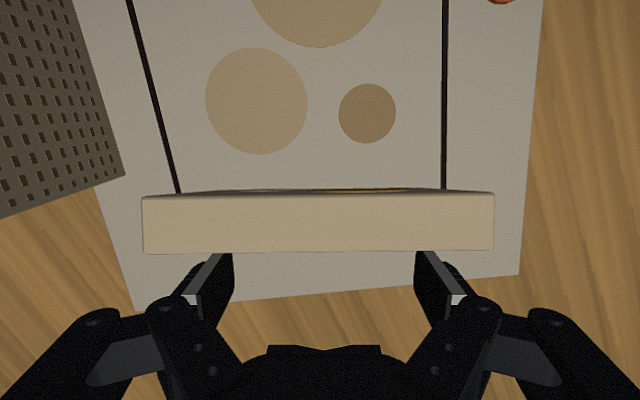

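The brick's top edges are at rows ~195 and ~251 and the fingertips are touching its back face squarely. I continue pushing past 14° of lean.

```bash
python3 -c "
from h import *
for p in [(143,253),(494,249),(142,196),(494,193)]: print(px2w('wrist',*p,.112).round(4))
rel([.5225,-.1614,.1])"
python3 -m handwheel '[{"travel":[0.03,0,0],"dr":[0,0,0]},{"travel":[0.03,0,0],"dr":[0,0,0]}]' 1
python3 -c "
from h import *
rel([.5225,-.1614,0.087]);snap('wrist','w3.png')"
```

```text
[ 0.4617 -0.1178  0.112 ]
[ 0.5972 -0.1753  0.112 ]
[ 0.4751 -0.0965  0.112 ]
[ 0.6034 -0.1513  0.112 ]
tcp [ 0.5253 -0.161   0.0878] xaxis yaw 66.52 tilt [ 0.007 -0.001 -1.   ] mm [ -1.4  -2.3 -12.2] fs [-0.009 -0.015 -0.081] F [0.4  1.02 0.05] t 3.8667
time_s: 4.03
eef_pos: [0.5291, -0.1522, 0.0878]
eef_rot: [0.002, 0.836, 0.548, 0.003]
wrist_force: [-0.4, -0.7, 0.7]
opening: 1.0
tcp [ 0.5291 -0.1522  0.0878] xaxis yaw 66.52 tilt [ 0.007 -0.001 -1.   ] mm [-11.1  -2.4   0.8] fs [-0.074 -0.016  0.005] F [-0.36 -0.74  0.69] t 4.0333
```

View pics/w3.png

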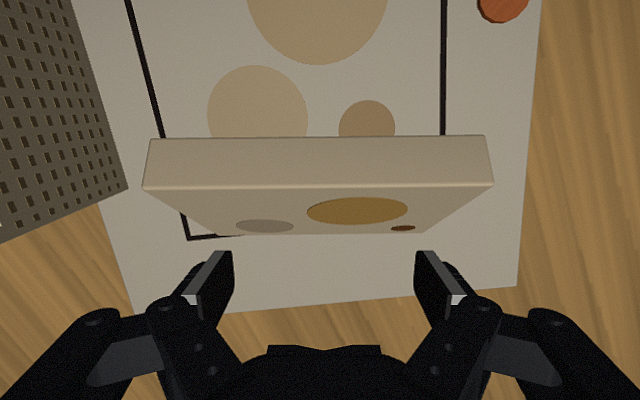

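The brick has lost contact with the fingers and is falling on its own, with its back face at rows 185 to 235. I raise the tool and look again.

```bash
python3 -m handwheel '[{"travel":[-0.05,0,-0.1],"dr":[0,0,0]},{"travel":[0,0,-0.2],"dr":[0,0,0]},{"travel":[0,0,-0.25],"dr":[0,0,0]},{"travel":[0,0,-0.25],"dr":[0,0,0]},{"travel":[0,0,-0.25],"dr":[0,0,0]},{"travel":[0,0,0],"dr":[0,0,0]},{"travel":[0,0,0],"dr":[0,0,0]}]' 1
python3 -c "
from h import *
rel([.58,.076,0.24]);snap('wrist','w4.png')"
```

```text
time_s: 4.67
eef_pos: [0.5235, -0.1563, 0.2497]
eef_rot: [-0.001, 0.836, 0.549, 0.001]
wrist_force: [0.0, 0.6, -1.2]
opening: 0.998
tcp [ 0.5235 -0.1563  0.2497] xaxis yaw 66.62 tilt [ 0.001  0.003 -1.   ] mm [235.6 -40.3  10.4] fs [ 1.57  -0.269  0.069] F [ 0.04  0.6  -1.21] t 4.6667
```

View pics/w4.png

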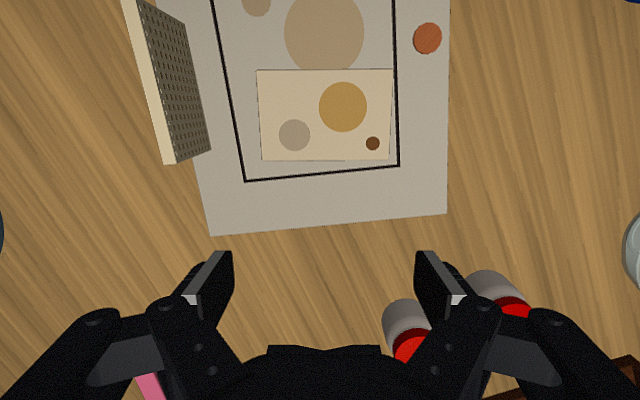

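The brick lies flat with corners at (393,69), (391,160), (262,160) and (257,71). The outline corners are at (400,166) and (245,182). The top right brick corner is close to the line, so I measure that margin.

```bash
python3 -c "
from h import *
a=px2w('wrist',400,167,.01)[:2];b=px2w('wrist',245,183,.01)[:2];t=px2w('wrist',398,69,.01)[:2]
print(np.linalg.norm(a-b))
ex=(a-b)/np.linalg.norm(a-b);ey=(t-a)/np.linalg.norm(t-a);print('perp',ex@ey)
n=np.array([ey[1],-ey[0]])
for p in [(394,69),(391,160),(262,160),(257,71)]:
    w=px2w('wrist',*p,.035)[:2];print(p,w.round(4),'inside right',((a-w)@n*1000).round(1),'inside bottom',((w-a)@np.array([-ex[1],ex[0]])*1000).round(1))
im=cv2.imread('pics/w4.png')[55:190,370:450]"
python3 - <<'E'
import cv2
im=cv2.imread('pics/w4.png')[0:190,230:460]
cv2.imwrite('pics/crop4.png',cv2.resize(im,None,fx=3.1,fy=3.1,interpolation=cv2.INTER_CUBIC))
E
```

```text
0.198155938211552
perp 0.01156231245387325
(394, 69) [ 0.6381 -0.0855] inside right 10.1 inside bottom 113.4
(391, 160) [ 0.6019 -0.1773] inside right 16.2 inside bottom 15.0
(262, 160) [ 0.4632 -0.1172] inside right 166.6 inside bottom 30.9
(257, 71) [ 0.5019 -0.0287] inside right 157.3 inside bottom 126.9
```

View pics/crop4.png

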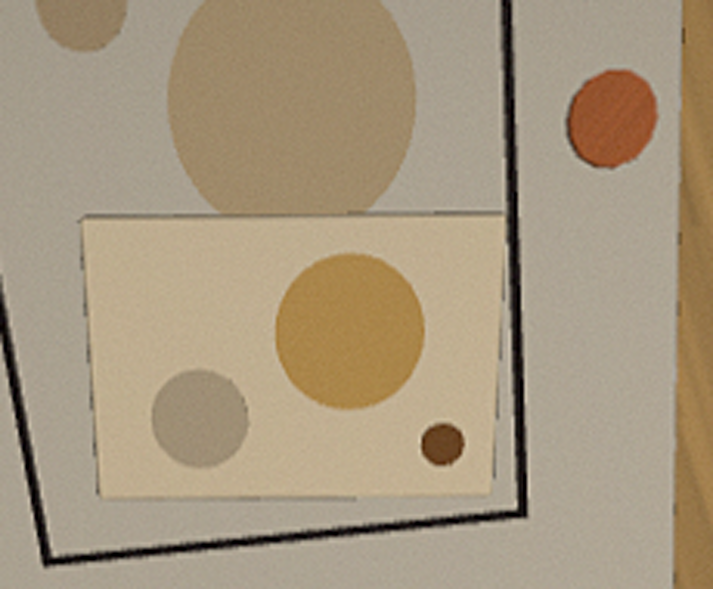

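The crop shows brick corner (503,213) inside the line at (510,213). By measurement it is 10 mm inside the outer edge. Next I go over to the far side of the charcoal.

```bash
python3 -m handwheel '[{"travel":[0.22,-0.03,0],"dr":[0,0,0]},{"travel":[0.22,-0.03,0],"dr":[0,0,0]},{"travel":[0.22,-0.03,0],"dr":[0,0,0]},{"travel":[0.22,-0.03,0],"dr":[0,0,0]},{"travel":[0.22,-0.03,0],"dr":[0,0,0]},{"travel":[0.22,-0.03,0],"dr":[0,0,0]},{"travel":[0.22,-0.03,0],"dr":[0,0,0]},{"travel":[0.22,-0.03,0],"dr":[0,0,0]},{"travel":[0.22,-0.03,0],"dr":[0,0,0]},{"travel":[0,0,0],"dr":[0,0,0]},{"travel":[0,0,0],"dr":[0,0,0]}]' 1
python3 -c "
from h import *
rel([.58,.076,0.06]);snap('top','t5.png')
im=cv2.imread('pics/t5.png')[112:256,250:410]
cv2.imwrite('pics/crop5.png',cv2.resize(im,None,fx=4.1,fy=4.1,interpolation=cv2.INTER_CUBIC)[:600])"
```

```text
time_s: 5.63
eef_pos: [0.6032, 0.1443, 0.2344]
eef_rot: [-0.006, 0.837, 0.547, -0.007]
wrist_force: [-0.7, 0.9, 0.2]
opening: 1.002
tcp [0.6032 0.1443 0.2344] xaxis yaw 66.27 tilt [-0.017  0.002 -1.   ] mm [-71.    9.2 174.6] fs [-0.474  0.061  1.164] F [-0.7   0.91  0.19] t 5.6333
```

View pics/crop5.png

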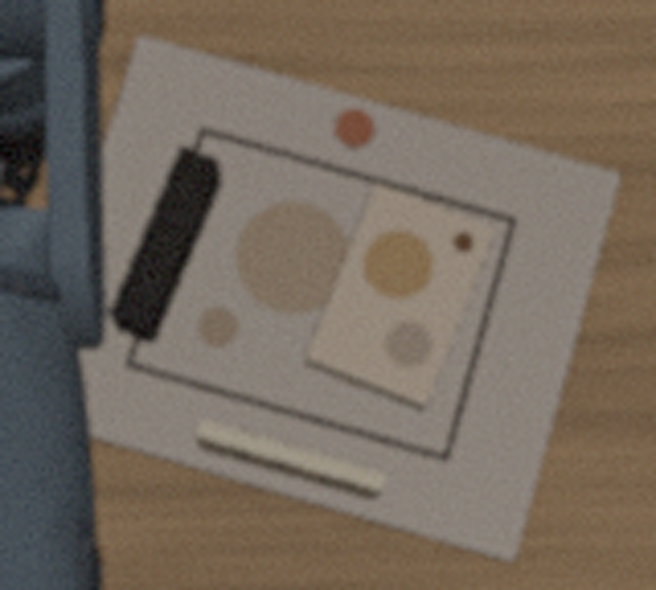

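The brick is flat and clear, and the charcoal is untouched. Its black silhouette joins top and base, so I refine its pose from the top outer corners (183,148), (112,312) and the base inner corners (219,172), (156,340).

```bash
python3 -c "
from h import *
W=lambda c,z:px2w('top',*crop2px(c),z)[:2]
P=[W((183,148),.08),W((219,172),.01),W((156,340),.01),W((112,312),.08)]
c,y,r,R=rect_fit(P,.14,.032);print(c,np.degrees(y),r,[np.linalg.norm(P[i]-P[(i+1)%4]).round(4) for i in range(4)])
c0=np.array([.5550,-.0405]);a=np.radians(-17.2);R0=np.array([[np.cos(a),-np.sin(a)],[np.sin(a),np.cos(a)]])
M=np.array([[.14,.032],[.14,-.032],[-.14,-.032],[-.14,.032]])/2
print('in outline',((M@R.T+c-c0)@R0*1000).round(0).tolist())
B=[W(p,.035) for p in [(370,183),(497,216),(424,404),(307,358)]];print('brick',((np.array(B)-c0)@R0*1000).round(0).tolist())
rel([*c,.055])"
```

```text
[0.58800953 0.07746728] -21.40567297953146 0.004525469334259257 [np.float64(0.0249), np.float64(0.1428), np.float64(0.0296), np.float64(0.135)]
in outline [[68.0, 133.0], [65.0, 101.0], [-74.0, 112.0], [-72.0, 144.0]]
brick [[88.0, -12.0], [91.0, -114.0], [-66.0, -99.0], [-57.0, -4.0]]
tcp [0.6029 0.1443 0.2342] xaxis yaw 66.25 tilt [-0.018  0.003 -1.   ] mm [-66.4  16.4 179.2] fs [-0.442  0.11   1.195] F [-1.19 -0.05 -0.12] t 5.6833
```

```bash
python3 -m handwheel '[{"travel":[0,0.1,0],"dr":[0,0,-0.08]},{"travel":[0,0,0.2],"dr":[0,0,0]},{"travel":[0,0,0.2],"dr":[0,0,0]},{"travel":[0,0,0.2],"dr":[0,0,0]},{"travel":[0,0,0.2],"dr":[0,0,0]},{"travel":[0,0,0.2],"dr":[0,0,0]},{"travel":[0,0,0.12],"dr":[0,0,0]},{"travel":[0,0,0],"dr":[0,0,0]}]' 1
python3 -c "
from h import *
rel([.588,.0775,0.056])"
```

```text
time_s: 6.35
eef_pos: [0.6127, 0.1291, 0.0572]
eef_rot: [-0.006, 0.828, 0.561, -0.007]
wrist_force: [-1.2, -0.2, 0.4]
opening: 1.003
tcp [0.6127 0.1291 0.0572] xaxis yaw 68.24 tilt [-0.019  0.001 -1.   ] mm [-57.   -3.8   1.5] fs [-0.38  -0.025  0.01 ] F [-1.19 -0.16  0.42] t 6.35
```

```bash
python3 -m handwheel '[{"travel":[-0.08,0,0],"dr":[0,0,0]},{"travel":[-0.04,0,0],"dr":[0,0,0]},{"travel":[-0.03,0,0],"dr":[0,0,0]},{"travel":[-0.03,0,0],"dr":[0,0,0]},{"travel":[-0.03,0,0],"dr":[0,0,0]},{"travel":[-0.03,0,0],"dr":[0,0,0]},{"travel":[-0.03,0,0],"dr":[0,0,0]}]' 1
python3 -c "
from h import *
rel([.588,.0775,0.056])"
```

```text
time_s: 6.93
eef_pos: [0.599, 0.0846, 0.0631]
eef_rot: [-0.004, 0.829, 0.559, -0.005]
wrist_force: [-0.8, 0.2, 0.7]
opening: 1.005
tcp [0.599  0.0846 0.0631] xaxis yaw 68.01 tilt [-0.012  0.001 -1.   ] mm [-10.7  -7.4   7.3] fs [-0.071 -0.05   0.048] F [-0.83  0.19  0.75] t 6.9333
```

```bash
python3 -m handwheel '[{"travel":[-0.03,0,0.02],"dr":[0,0,0]},{"travel":[-0.03,0,0.02],"dr":[0,0,0]},{"travel":[-0.03,0,0.01],"dr":[0,0,0]}]' 1
python3 -c "
from h import *
rel([.588,.0775,0.056]);snap('wrist','w6.png')"
```

```text
time_s: 7.18
eef_pos: [0.5949, 0.0707, 0.0573]
eef_rot: [-0.002, 0.829, 0.559, -0.003]
wrist_force: [-0.6, -0.3, -0.1]
opening: 1.0
tcp [0.5949 0.0707 0.0573] xaxis yaw 68.04 tilt [-0.008  0.    -1.   ] mm [ 3.7 -8.9  1.3] fs [ 0.025 -0.059  0.009] F [-0.58 -0.31 -0.09] t 7.1833
```

View pics/w6.png

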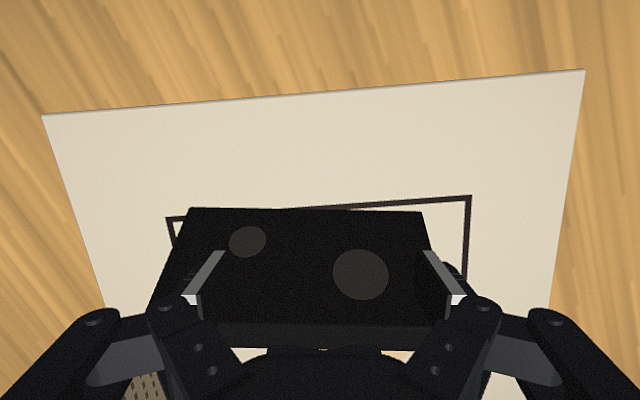

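The charcoal is leaning inward: its outer face fills rows 210 to 325. Fingers are at both ends of the face. I push a little further, then lift and look.

```bash
python3 -m handwheel '[{"travel":[-0.03,0,0],"dr":[0,0,0]},{"travel":[-0.03,0,0],"dr":[0,0,0]},{"travel":[-0.03,0,0],"dr":[0,0,0]},{"travel":[0,0,0],"dr":[0,0,0]},{"travel":[0,0,0],"dr":[0,0,0]},{"travel":[0.03,0,-0.1],"dr":[0,0,0]},{"travel":[0.05,0,-0.2],"dr":[0,0,0]},{"travel":[0.05,0,-0.25],"dr":[0,0,0]},{"travel":[0.1,0,-0.25],"dr":[0,0,0]},{"travel":[0.25,0,-0.25],"dr":[0,0,0]},{"travel":[0.25,0,0],"dr":[0,0,0]},{"travel":[0,0,0],"dr":[0,0,0]}]' 1
python3 -c "
from h import *
rel([.588,.0775,0.2])
for i in range(12): pass
snap('top','t7.png')
im=cv2.imread('pics/t7.png')[112:256,250:410]
cv2.imwrite('pics/crop7.png',cv2.resize(im,None,fx=4.1,fy=4.1,interpolation=cv2.INTER_CUBIC)[:600])"
```

```text
time_s: 8.23
eef_pos: [0.6274, 0.1532, 0.21]
eef_rot: [-0.006, 0.83, 0.557, -0.006]
wrist_force: [-1.2, -0.8, -0.7]
opening: 1.001
tcp [0.6274 0.1532 0.21  ] xaxis yaw 67.73 tilt [-0.017  0.003 -1.   ] mm [-84.9  -7.6  10.4] fs [-0.566 -0.051  0.069] F [-1.15 -0.81 -0.73] t 8.2333
```

View pics/crop7.png

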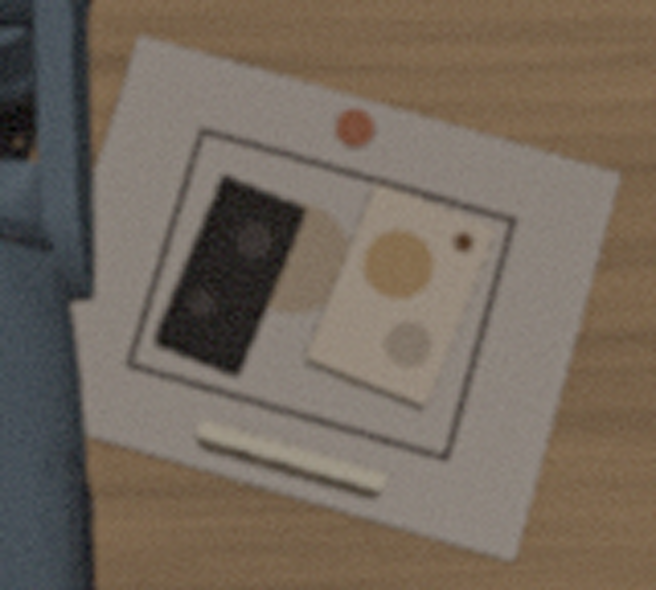

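Both blocks lie flat inside the outline. In the crop, charcoal spans (223,178), (304,207), (240,377) and (157,343). The honeycomb and blank sit at the same pixels as before. I run a last numeric check and hand in.

```bash
python3 -c "
from h import *
W=lambda c,z:px2w('top',*crop2px(c),z)[:2]
O=[W(p,.01) for p in [(203,131),(515,218),(447,460),(129,366)]]
c0,a,r,R0=rect_fit(O,.2,.26);print(c0,np.degrees(a),r)
for n,z,L in [('char',.042,[(223,177),(305,207),(240,372),(156,342)]),('brick',.035,[(370,183),(497,216),(424,404),(307,358)])]:
    print(n,((np.array([W(p,z) for p in L])-c0)@R0*1000).round(0).tolist())
d=np.abs(cv2.imread('pics/t7.png').astype(int)-cv2.imread('pics/top0.png')).max(2)
for n,(u,v) in dict(honey=(321,225),blank=(336,143),torch=(181,158),cone=(181,205),ja=(447,147),jb=(449,184),tw=(453,230)).items(): print(n,d[v-12:v+12,u-12:u+12].mean().round(1))
rel([.588,.0775,0.2]);ctrl.hand_in()"
```

```text
[ 0.55455988 -0.04141195] -17.168973144219766 0.0023815136337158875
char [[59.0, 98.0], [54.0, 31.0], [-83.0, 43.0], [-79.0, 110.0]]
brick [[88.0, -11.0], [91.0, -113.0], [-66.0, -98.0], [-57.0, -3.0]]
honey 4.2
blank 4.3
torch 6.4
cone 4.3
ja 5.6
jb 5.7
tw 4.7
tcp [0.6276 0.1509 0.2108] xaxis yaw 67.73 tilt [-0.016  0.002 -1.   ] mm [-82.9  -8.6  11.3] fs [-0.553 -0.057  0.075] F [ 0.97 -0.45  0.76] t 8.2833
the job is handed in; nothing more can be done
```

I tipped the brick and then the charcoal inward, pushing near the top with both open fingertips. Both lie flat inside the outline, and the job was handed in at about 8.3 s of the 42 s allowed.

My last checks, all from the pictures, with no failed checks:

| Check | Result |
|---|---|
| Brick | Tightest corner is about 9 mm inside the outline's outer edge in the top camera, 10 mm in the wrist camera |
| Charcoal | About 17 mm or more inside the outline on every side, and about 40 mm clear of the brick |
| Honeycomb, blank, torch, cone, jars, tweezers | No change in the pictures beyond what looks like image noise |
| Robot | Clear of everything, with wrist force readings of about 1 N |

The corner positions are uncertain by about 2–3 mm, so the brick's tightest margin is small but should hold.

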